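# Load the service-kit tote and set its bail arms for stacking

### The arm

A 6-joint arm with a two-finger parallel gripper is mounted at the origin on a cart in front of the work surface, level with it; the furniture and walls round the work are solid. World frame = base frame: x ahead of the robot, y to its left, z up, the work surface at z = 0. Lengths are in m, angles in rad, forces in N, time in s.
With the tool pointing down it reaches from about 0.35 to 0.8 m from the base axis. Payload 7.3 kg.
Tool frame: the origin (TCP) lies between the finger pads; the fingertips stand 25 mm ahead of it and the grasp point (between the pads) lies 6 mm ahead of it (r.tip_extent is the distance from the TCP to the fingertips, in m); z points along the fingers, y is the line along which they close (so a half turn about z gives the same grasp; the last joint's range is limited). The gripper opens to 85 mm and grips with 20 to 120 N. Pads are 22 mm wide; open, the fingers measure 114 mm over their backs; the gripper's body (76 mm by 85 mm) begins 54 mm behind the grasp point. The pads swing forward as they close: fully open they stand 13 mm farther back than shut.
Start: joints at [-1.291, 0.342, 1.524, -0, 1.275, -0.146], TCP at [0.217, -0.478, 0.256] pointing down, gripper open.
Joint ranges: [-2.53, 2.53], [-0.77, 2.02], [0.04, 2.7], [-1, 4.14], [0.28, 2.66], [-3.11, 3.11]. Speed limits (rad/s): [2.57, 2.57, 3.14, 3.14, 3.14, 3.14].

### API

Orientations are given as a unit quaternion [x, y, z, w].
In Python, from workcell import r, command_gripper, optics gives the robot as it stands. The module is installed in compiled form; this text tells all that it offers. Calls block until the motion is done:
- r.reach(position, orientation): joint-space move of the TCP to a pose.
- r.move_straight(position, orientation=None, speed=0.15, max_force=None): straight line of the TCP; orientation=None keeps the orientation; speed is the mean speed in m/s. With max_force (N) it stops when the force on the tool has changed by that much, and returns True; else False.
- r.movej(angles): joint-space move.
- command_gripper(opening, force=None): finger opening in m; force is the grip in N (None keeps the last); returns when the fingers have stopped.
- r.hold(seconds).
- r.solve_ik(position, orientation): joint angles nearest the present ones, or None.
- r.read_state(): the state.
- optics.get_image(name): name is "side" or "top" or "wrist"; returns (picture, depth): 480x640x3 uint8, red, green, blue; 480x640 float32, m along the optical axis (not along the pixel's ray), 0 where there is no reading.
- optics.camera_model(name): a dict with "K" (3x3 intrinsics, pixels), "R" (3x3) and "t" (3): a world point X has camera coordinates R X + t; the wrist camera has in their place "tool_from_camera" (4x4, takes a point from camera to tool coordinates, whose origin is the TCP and whose axes are the flange's). Camera axes: x right, y down, z forward; pixel columns grow to the right and rows downward; lengths in m; the calibration is good to about 2 mm. A picture is of the moment at which its call begins: read the wrist's pose just before it. camera_model takes no time and is no camera call.
A pose or a line that the arm cannot do raises r.PlanningError and nothing moves.
- r.finish_job(): hands the job in; it is judged then, once.
The state is a dict: "time_s": time; "joint_positions": joint angles; "dq": joint speeds; "tau": joint torques, N m; "eef_pos": TCP position; "eef_rot": TCP orientation; "contact_force": force on the tool from outside, world axes, zero at the start; "torque": the same for the moment, N m; "grip_width": finger opening in m; "grip_force": force on a finger pad.
Only numpy, scipy, OpenCV 4.12 (cv2) and the standard library are available. Lean on these libraries where they do the work, as an engineer would, in place of code of your own. Each camera call takes 0.05 s, during which the arm holds its last target. There are 200 camera calls.

### The job

Make up the service kit: lay the thick-handled red screwdriver, the thick-handled green screwdriver and the blue scraper flat in the grey tote, each lengthwise in the bay whose floor pad has its own colour, and leave the two slim screwdrivers alone where they lie on the bench. Then swing both bail arms right in over the mouth until they are down on their saddles, so that the next tote can be stacked on top.

Things in the scene. Friction and masses are not known exactly. Their poses are not given: they have to be found in the camera images.
- tote: open grey tote, fixed; outside 168 (own x) x 192 (own y) mm, walls 44 high, 4 thick; inner floor 4 mm up. Origin: centre of underside, z up; +x points roughly to the robot's left. 3 bays run along x, middles at x = 0, y = +52, 0, -52; each has a 2 mm pad (top 6 mm up): red, green, blue, order varies. Between bays only 18 mm ribs at |x| = 53 to 79; middle open for fingers. Bail arm at each x end
- pad_red: red floor pad of one bay, 100 x 40 x 2 mm, long along x, axes as the tote; origin at the centre of its underside, which is the middle of its bay. Fixed
- pad_green: green floor pad of one bay, same size and axes; origin likewise. Fixed. (The blue pad lies in the remaining bay and is not reported)
- red_driver: thick red-and-black handled screwdriver, 28 x 131 x 26 mm, 70 g, lying along its own y. Origin: middle of its length, on the underside; z up. Handle from y = -20 to +58 mm (28 mm wide, 26 mm high), blade towards -y. Starts with the handle roughly towards the robot's left
- green_driver: thick green-and-black handled screwdriver, 28 x 138 x 26 mm, 70 g, same shape and axes; handle from y = -19 to +62 mm, 28 mm wide, 25 mm high
- blue_scraper: scraper with a flat blue handle, 23 x 136 x 14 mm, 50 g, lying flat along its own y. Origin: middle of its length, on the underside; the handle runs from y = -30 to +68 mm (23 mm wide, 14 mm high), the thin blade towards -y
- slim_red_driver: look-alike to leave alone: slim red-handled screwdriver, 16 x 117 x 15 mm, handle 42 mm long at +y, long thin blade
- slim_yellow_driver: look-alike to leave alone: slim yellow-and-black handled screwdriver, 19 x 159 x 17 mm, handle 53 mm long at +y, long thin blade
- bail_left (a joint): bail arm at the tote's +x end: wire bow, its cross bar parallel to the tote's y, with a black sleeve 12 mm thick, 70 mm long at mid-bar (y = 0) to grip. Bar centre in the tote frame: x = 70 + 34 cos q, z = 52 + 34 sin q mm. q = 0 straight out beyond the end wall, 1.57 upright, 3.14 right in over the mouth on saddles (end stop). Starts 0.25 to 0.8. Stiff (1 N at the bar): stays where it is left
- bail_right (a joint): the same for the bail arm at the tote's -x end: bar centre at x = -70 - 34 cos(q), z = 52 + 34 sin(q) mm; 0 = straight out, 3.14 = right in over the mouth. Starts at 0.25 to 0.8
Not all that is in view belongs to the job. There is more than one size of the pad_red; the one meant has the size given above.

How it is judged:
By the outcome, as a careful person would: the job done as asked, in the order asked, and still so for the second after the job is handed in, with the robot touching nothing.
It also fails if it takes over 93 s, if anything falls off the work surface, if the arm or the gripper's body presses on something with over 40 N, if the wrist force passes 120 N, or if a joint passes its speed limit or range.

## Working session

There is one attempt and no reset: what is moved stays moved. The work goes in short steps, each a Python script; the robot and the scene stay as the last script left them, time stands still between calls to the robot, and variables do not carry over. Pictures are saved under pics/ and viewed, at most 14 in all, crops included, and the job is handed in when it is done.

```bash
mkdir -p pics; ls
python3 - <<'E'
from workcell import r, command_gripper, optics
import cv2, numpy as np
for n in ("top","side"):
    im,d=optics.get_image(n); cv2.imwrite(f"pics/{n}0.png",im[:,:,::-1]); np.savez(f"{n}0.npz",im=im,d=d)
    m=optics.camera_model(n); print(n,m["K"].round(1).tolist(),(-m["R"].T@m["t"]).round(3),m["R"].round(3).tolist())
print(optics.camera_model("wrist"))
s=r.read_state(); print(s["time_s"],s["eef_rot"],s["grip_width"],r.tip_extent)
E
```

```text
pics
top [[507.4, 0.0, 315.1], [0.0, 507.4, 226.7], [0.0, 0.0, 1.0]] [ 0.33  -0.223  0.946] [[-0.035, -0.999, -0.004], [-0.978, 0.035, -0.205], [0.205, -0.003, -0.979]]
side [[541.3, 0.0, 315.4], [0.0, 541.3, 236.0], [0.0, 0.0, 1.0]] [ 0.306 -0.903  0.706] [[0.953, -0.304, -0.009], [-0.216, -0.656, -0.723], [0.214, 0.691, -0.691]]
{'K': array([[428.39932624,   0.        , 324.77166419],
       [  0.        , 428.39932624, 242.82550437],
       [  0.        ,   0.        ,   1.        ]]), 'tool_from_camera': array([[ 3.07938458e-04, -9.65787206e-01, -2.59335649e-01,
         6.53631282e-02],
       [ 9.99999952e-01,  2.88824763e-04,  1.11805619e-04,
         5.22282979e-04],
       [-3.30778793e-05, -2.59335671e-01,  9.65787248e-01,
        -1.18145919e-01],
       [ 0.00000000e+00,  0.00000000e+00,  0.00000000e+00,
         1.00000000e+00]])}
0.1 [ 9.77423616e-01  2.11288014e-01 -5.74758149e-05 -6.67569966e-04] 0.08569097132112694 0.025
```

View pics/top0.png

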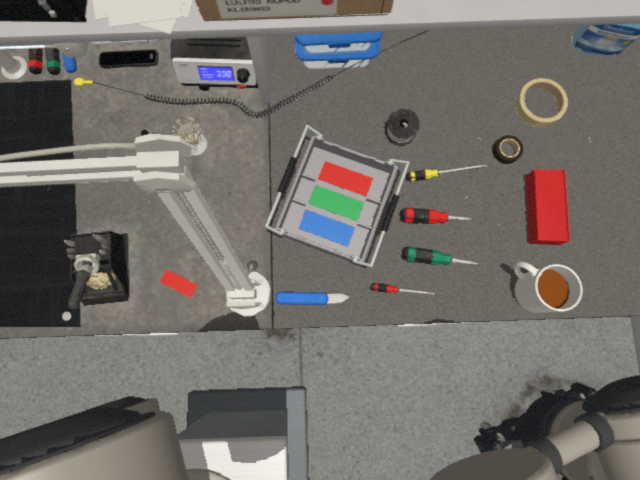

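View pics/side0.png

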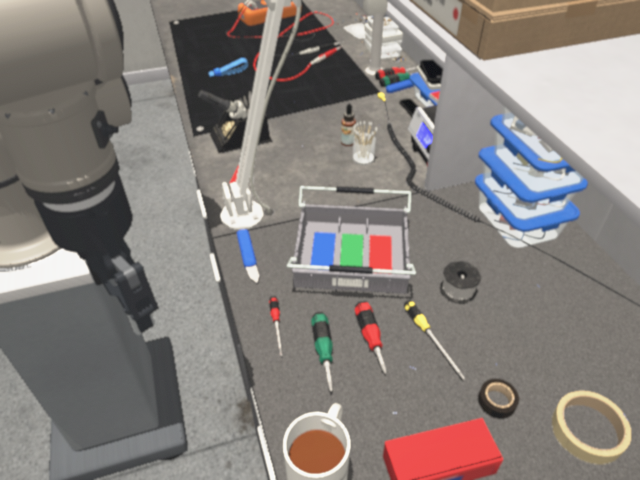

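The top view shows the tote at (338,197), with pads red (345,177), green (336,203) and blue (327,228). 

| Look-alike group | Candidates (top-view pixel) | Choice |
|---|---|---|
| Red tool | thick red driver (427,216), slim red driver (386,288), red box (547,205), rack tool (36,60) | (427,216) |
| Green tool | thick green driver (428,257), rack tool (53,60) | (428,257) |
| Blue tool | scraper (305,298), rack tool (70,62), blue item on the far mat (side view 228,67) | (305,298) |
| Red pad | pad in the tote (345,177), loose smaller red patch (179,283) | (345,177) |

The lamp base stands close to the scraper's handle.

```bash
cat > vis.py <<'E'
import numpy as np, cv2
from workcell import optics
def cloud(n,d):
    m=optics.camera_model(n); K=m["K"]; v,u=np.indices(d.shape)
    P=np.stack([(u-K[0,2])/K[0,0]*d,(v-K[1,2])/K[1,1]*d,d],-1)
    return (P-m["t"])@m["R"]
def ray(n,uv,z):
    m=optics.camera_model(n); c=-m["R"].T@m["t"]
    uv=np.atleast_2d(uv); w=np.c_[uv,np.ones(len(uv))]@np.linalg.inv(m["K"]).T@m["R"]
    return c+w*((z-c[2])/w[:,2])[:,None]
def hue(im,name):
    h,s,v=cv2.split(cv2.cvtColor(im,cv2.COLOR_RGB2HSV)); ok=(s>130)&(v>50)
    return ok&{"red":(h<8)|(h>172),"green":(h>55)&(h<90),"blue":(h>98)&(h<125)}[name]
E
python3 - <<'E'
from vis import *
D={n:np.load(n+"0.npz") for n in("top","side")}
boxes={"top":{"red":(300,140,385,250),"green":(290,170,385,250),"blue":(280,200,370,250)},"side":{"red":(365,225,400,272),"green":(335,225,368,272),"blue":(305,225,340,272)}}
for n in D:
    for c,(a,b,e,f) in boxes[n].items():
        m=np.zeros((480,640),np.uint8); m[b:f,a:e]=hue(D[n]["im"],c)[b:f,a:e]
        k,l,st,ce=cv2.connectedComponentsWithStats(m); i=1+st[1:,4].argmax()
        pts=np.argwhere(l==i)[:,::-1]; W=ray(n,pts,.006)[:,:2]
        rc=cv2.minAreaRect((W*1000).astype(np.float32)); Z=cloud(n,D[n]["d"])[l==i]
        print(n,"pad",c,np.round(rc[0],1),np.round(rc[1],1),round(rc[2],1),"mean",(W.mean(0)*1000).round(1),"depth",np.median(Z,0).round(4))
T={"red":(400,200,475,235),"green":(400,240,482,272),"scr":(270,285,352,312),"slimred":(365,278,440,300),"yel":(405,155,492,185)}
C=cloud("top",D["top"]["d"])
print("table z",np.median(C[270:280,300:360,2]))
for c,(a,b,e,f) in T.items():
    s=np.zeros((480,640),bool); s[b:f,a:e]=1
    Q=C[s&(C[...,2]>.004)&(C[...,2]<.04)]*1000
    rc=cv2.minAreaRect(Q[:,:2].astype(np.float32)); print(c,len(Q),np.round(rc[0],1),np.round(rc[1],1),round(rc[2],1),"zmax",np.percentile(Q[:,2],98).round(1))
    col={"red":"red","green":"green","scr":"blue","slimred":"red"}.get(c)
    if col:
        q=C[s&hue(D["top"]["im"],col)]*1000
        print("   handle colour mean",q.mean(0).round(1), "blade end",Q[Q[:,1].argmin()].round(1),"handle end",Q[Q[:,1].argmax()].round(1))
# bails: high points around tote, lamp points near scraper
s=np.zeros((480,640),bool); s[120:275,260:415]=1
Q=C[s&(C[...,2]>.055)&(C[...,2]<.12)]*1000
for sg in(1,-1):
    q=Q[(Q[:,1]-np.median(Q[:,1]))*sg>0]; z=q[q[:,2]>q[:,2].max()-12]; print("bail",z.mean(0).round(1),np.ptp(z,0).round(1),len(z))
s[:]=0; s[150:320,150:275]=1; Q=C[s&(C[...,2]>.01)]*1000
for z0,z1 in((10,40),(40,80),(80,150),(150,250),(250,600)):
    q=Q[(Q[:,2]>z0)&(Q[:,2]<z1)]
    if len(q): print("lamp",z0,z1,q.min(0).round(),q.max(0).round())
im=D["top"]["im"][140:320,255:500,::-1]; im2=D["side"]["im"][180:400,220:480,::-1]
cv2.imwrite("pics/crop1.png",np.vstack([cv2.resize(im,(780,573)) ]));
E
```

```text
top pad red [ 620.6 -287.1] [98.5 38.7] 67.2 mean [ 620.5 -287.1] depth [ 0.6204 -0.2871  0.0057]
top pad green [ 572.6 -266.9] [96.  36.9] 67.1 mean [ 572.5 -267.1] depth [ 0.5725 -0.267   0.0057]
top pad blue [ 524.7 -246.8] [97.7 38. ] 67.5 mean [ 524.6 -247. ] depth [ 0.5247 -0.2471  0.006 ]
side pad red [ 622.9 -277.5] [82.3 37.2] 68.1 mean [ 622.2 -278.1] depth [ 0.621  -0.2803  0.0082]
side pad green [ 574.7 -257.2] [75.  34.4] 67.3 mean [ 574.4 -258. ] depth [ 0.5733 -0.2598  0.0081]
side pad blue [ 526.6 -237.7] [81.7 37.3] 67.4 mean [ 526.  -238.8] depth [ 0.5253 -0.2414  0.0083]
table z -0.0007501913266967175
red 702 [ 538.9 -456.1] [134.5  47.2] 78.6 zmax 27.5
   handle colour mean [ 536.7 -436.7   20.7] blade end [ 521.7 -521.2    5.3] handle end [ 538.3 -388.4   13.3]
green 745 [ 467.8 -458. ] [151.5  51.1] 88.0 zmax 26.5
   handle colour mean [ 459.3 -435.3   24.3] blade end [ 448.9 -533.2    4. ] handle end [ 444.9 -381.4    4.6]
scr 797 [ 397.6 -212.9] [151.2  34.8] 84.1 zmax 17.1
   handle colour mean [ 393.6 -196.3   14.6] blade end [ 378.1 -286.7    4.8] handle end [ 412.7 -138.5    4.1]
slimred 279 [ 410.2 -385.8] [122.6  25.7] 86.5 zmax 16.2
   handle colour mean [ 406.1 -354.6   10.8] blade end [ 405.3 -446.9    5.3] handle end [ 409.  -324.3   13.5]
yel 373 [ 631.4 -482.4] [ 47.2 154.7] 20.8 zmax 18.2
bail [ 608.3 -178.9   76.8] [190.2  85.2  11.6] 465
bail [ 533.3 -358.5   72.1] [191.6  88.4  12. ] 493
lamp 10 40 [ 378. -135.   10.] [685.   6.  39.]
lamp 40 80 [ 377. -155.   41.] [557. -65.  79.]
lamp 80 150 [ 412. -112.   80.] [443. -61. 150.]
lamp 150 250 [ 433. -106.  150.] [476. -51. 250.]
lamp 250 600 [463. -96. 250.] [538. -38. 441.]
```

View pics/crop1.png

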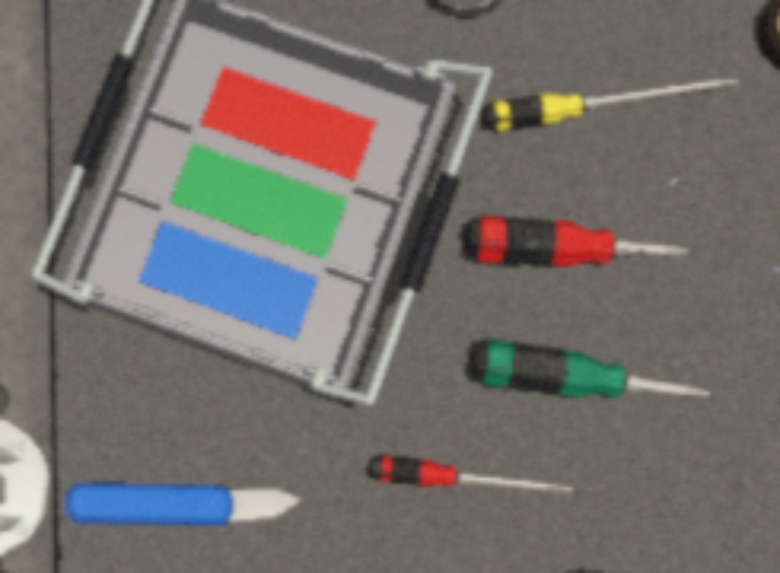

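The crop confirms the choices: thick red driver with butt (463,238) and tip (688,252), thick green driver (470,362)–(709,394), scraper (66,503)–(300,499). The slim red at (370,465) and slim yellow at (485,115) stay where they are. Next I plan the grasps and check arm clearance to the lamp.

```bash
cat > lib.py <<'E'
import numpy as np
from scipy.spatial.transform import Rotation as Ro
from workcell import r, command_gripper, optics
from vis import *
C0=np.array([.5726,-.2670]); YAW=np.arctan2(.922,.386)
X=np.array([np.cos(YAW),np.sin(YAW),0]); Y=np.array([-X[1],X[0],0])
def tote(x,y,z): return np.r_[C0,0]+x*X+y*Y+np.array([0,0,z])
def quat(close, tilt=0.):
    """tool down, closing along 'close' (3-vector, horizontal); tilt leans the wrist towards +close"""
    y=np.asarray(close,float); z=np.array([0,0,-1.]); 
    z2=z*np.cos(tilt)-y*np.sin(tilt); y2=y*np.cos(tilt)+z*np.sin(tilt)
    return Ro.from_matrix(np.c_[np.cross(y2,z2),y2,z2]).as_quat()
def zdir(q): return Ro.from_quat(q).as_matrix()[:,2]
E
cat > tools.py <<'E'
from lib import *
px={"red":((463,238),(688,252),.013,.013),"green":((470,362),(709,394),.0125,.0125),"scr":((66,503),(300,499),.009,.003)}
OBJ={}
for k,(a,b,za,zb) in px.items():
    A,B=[ray("top",np.array(p)/[780/245,573/180]+[255,140],z)[0] for p,z in((a,za),(b,zb))]
    d=(A-B)[:2]; OBJ[k]=((A+B)[:2]/2,np.arctan2(d[1],d[0]),np.linalg.norm(d))
E
python3 - <<'E'
from tools import *
for k,v in OBJ.items(): print(k,v[0].round(4),np.degrees(v[1]).round(1),v[2].round(4))
D=np.load("top0.npz"); C=cloud("top",D["d"])
P=C.reshape(-1,3)-np.r_[C0,0]; L=np.c_[P@X,P@Y,P[:,2]]
for s in(1,-1):
    q=L[(abs(L[:,1])<.03)&(s*L[:,0]>.08)&(s*L[:,0]<.112)&(L[:,2]>.055)&(L[:,2]<.1)]; q=np.median(q,0)
    print("bail",s,q.round(4),"q",np.arctan2(q[2]-.005-.052,s*q[0]-.07), "by x",np.arccos(np.clip((s*q[0]-.07)/.034,-1,1)))
# planar arm fit
rows,w=[],[]
for x in np.linspace(.4,.7,6):
  for z in(.05,.2,.35):
    a=r.solve_ik([x*np.cos(-.5),x*np.sin(-.5),z],quat([1,0,0]))
    if a is None: continue
    s=a[1]+a[2]; rows.append([1,np.sin(a[1]),np.sin(s),np.cos(s),0]);w.append(x); rows.append([0,np.cos(a[1]),np.cos(s),-np.sin(s),1]);w.append(z); A=a
sol,res,_,_=np.linalg.lstsq(np.array(rows),np.array(w),rcond=None); print("a1,L2,A,B,z0",sol.round(4),"rms",np.sqrt(res/len(w)),"sample",np.round(A,3))
S=np.zeros((480,640),bool); S[150:320,150:275]=1; Q=C[S&(C[...,2]>.03)]
for z in np.arange(.05,.46,.05):
    q=Q[abs(Q[:,2]-z)<.02]; q=q[(q[:,1]>-.14)&(q[:,0]<.6)]
    if len(q): print("lamp z",z.round(2),q.min(0)[:2].round(3),q.max(0)[:2].round(3))
for t in(0,.3,.5):
  for b,n in((.101,.07),(.036,.052)):
    for sg in(1,-1):
      a=r.solve_ik(tote(b,0,n)-.014*zdir(quat(-X*1,t)),quat(-X,t) if sg>0 else (Ro.from_quat(quat(-X,t))*Ro.from_euler('z',np.pi)).as_quat()); print("bailL tilt",t,b,sg,None if a is None else np.round(a,2))
E
```

```text
red [ 0.5361 -0.4538] 84.3 0.1329
green [ 0.4567 -0.4553] 80.2 0.1393
scr [ 0.3944 -0.2167] 89.1 0.1352
bail 1 [0.0947 0.0004 0.078 ] q 0.7052888204967152 by x 0.7584862364328094
bail -1 [-0.0996  0.0004  0.0736] q 0.5108969963401974 by x 0.5145686133027546
a1,L2,A,B,z0 [ 0.0073  0.5021  0.379   0.0448 -0.0637] rms [0.00036947] sample [-0.609  0.669  0.732 -0.     1.741 -0.609]
lamp z 0.05 [ 0.377 -0.125] [ 0.446 -0.065]
lamp z 0.1 [ 0.412 -0.112] [ 0.432 -0.064]
lamp z 0.15 [ 0.427 -0.107] [ 0.451 -0.059]
lamp z 0.2 [ 0.443 -0.102] [ 0.465 -0.054]
lamp z 0.25 [ 0.456 -0.098] [ 0.48  -0.049]
lamp z 0.3 [ 0.472 -0.093] [ 0.496 -0.044]
lamp z 0.35 [ 0.487 -0.088] [ 0.537 -0.04 ]
lamp z 0.4 [ 0.491 -0.091] [ 0.538 -0.038]
lamp z 0.45 [ 0.494 -0.082] [ 0.51  -0.052]
bailL tilt 0 0.101 1 [-0.4   0.71  1.4  -0.    1.03  1.57]
bailL tilt 0 0.101 -1 [-0.4   0.71  1.4  -0.    1.03 -1.57]
bailL tilt 0 0.036 1 [-0.5   0.72  1.43 -0.    0.99  1.47]
bailL tilt 0 0.036 -1 [-0.5   0.72  1.43 -0.    0.99 -1.67]
bailL tilt 0.3 0.101 1 [-0.54  0.72  1.43  0.34  1.07  1.25]
bailL tilt 0.3 0.101 -1 [-0.54  0.72  1.43  0.34  1.07 -1.89]
bailL tilt 0.3 0.036 1 [-0.64  0.75  1.42  0.33  1.07  1.15]
bailL tilt 0.3 0.036 -1 [-0.64  0.75  1.42  0.33  1.07 -1.99]
bailL tilt 0.5 0.101 1 [-0.63  0.75  1.43  0.54  1.14  1.07]
bailL tilt 0.5 0.101 -1 [-0.63  0.75  1.43  0.54  1.14 -2.07]
bailL tilt 0.5 0.036 1 [-0.72  0.79  1.4   0.52  1.17  0.98]
bailL tilt 0.5 0.036 -1 [-0.72  0.79  1.4   0.52  1.17 -2.16]
```

```bash
cat >> tools.py <<'E'
BAY={"scr":.052,"green":0.,"red":-.052}
def pick_place(k,zg,g=.015,up=.16,carry=.16,open_to=.055,force=45):
    c,th,_=OBJ[k]; a=np.array([np.cos(th),np.sin(th),0]); q=quat([np.sin(th),-np.cos(th),0])
    p=np.r_[c,0]+g*a
    command_gripper(open_to)
    r.reach(p+[0,0,.11],q)
    hit=r.move_straight(p+[0,0,zg],speed=.15,max_force=12)
    command_gripper(.0,force); w=r.read_state()["grip_width"]
    print(k,"hit",hit,"width",round(w,4),"t",round(r.read_state()["time_s"],2))
    if not .012<w<.04: return False
    r.move_straight(p+[0,0,up],speed=.25)
    q2=quat([X[1],-X[0],0]); t=tote(g,BAY[k],0)
    r.reach(t+[0,0,carry],q2)
    print(" carry width",round(r.read_state()["grip_width"],4))
    hit=r.move_straight(t+[0,0,zg+.007],speed=.15,max_force=12)
    s=r.read_state(); print(" place hit",hit,"z",s["eef_pos"].round(4),"F",np.round(s["contact_force"],1))
    command_gripper(w+.014)
    r.move_straight(t+[0,0,.15],speed=.25); print(" t",round(r.read_state()["time_s"],2))
    return True
E
python3 - <<'E'
from tools import *
pick_place("red",.029)
im,d=optics.get_image("top"); cv2.imwrite("pics/t1.png",cv2.resize(im[130:310,255:500,::-1],(780,573)))
E
```

```text
red hit False width 0.0261 t 2.9
 carry width 0.0258
 place hit True z [ 0.624  -0.2737  0.0369] F [-1.5  1.2  6.4]
 t 6.04
```

View pics/t1.png

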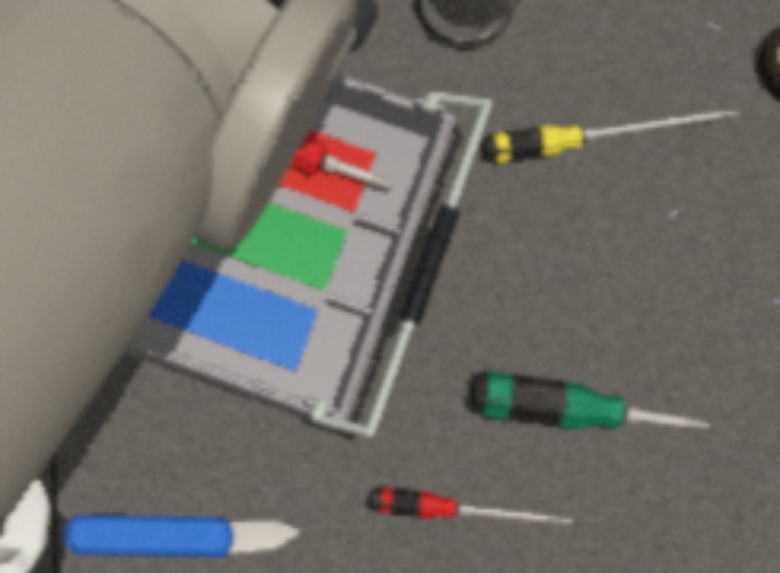

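The red driver lies in the red bay, with its blade at (360,178). The forearm sits near the lamp, so I'll look at that clearance before going on.

Run:
```python
from tools import *
a,d=optics.get_image("top"); b,_=optics.get_image("side")
cv2.imwrite("pics/t2.png",np.hstack([cv2.resize(a,(400,300)),cv2.resize(b,(400,300))])[:,:,::-1])
print(r.read_state()["joint_positions"].round(2))
```

```text
[-0.52  0.73  1.17 -0.    1.26 -0.13]
```

View pics/t2.png

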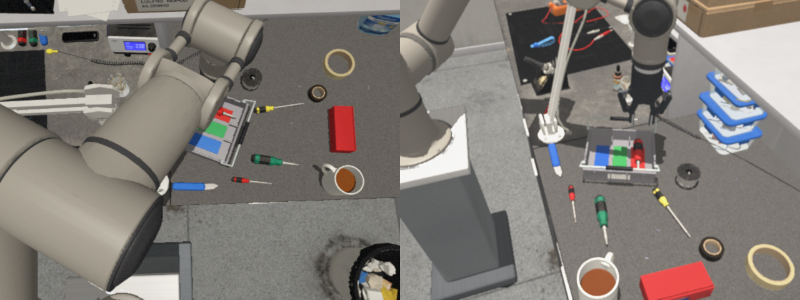

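The lamp's upper arm is at top-view (100,95) and its pole at side-view (555,90). Both are clear of the forearm, which passes well above. On to green and the scraper.

Run:
```python
from tools import *
ok=pick_place("green",.029)
if ok: pick_place("scr",.0265)
print(r.read_state()["contact_force"].round(1))
r.reach(tote(-.02,-.0,.30)+[-.0,-.25,0],quat([X[1],-X[0],0]))
im,d=optics.get_image("top"); cv2.imwrite("pics/t3.png",cv2.resize(im[110:310,240:500,::-1],(780,600))); np.savez("top3.npz",im=im,d=d)
```

```text
green hit False width 0.0252 t 8.51
 carry width 0.0249
 place hit True z [ 0.5765 -0.2535  0.0371] F [-1.6  0.3  6.3]
 t 11.77
scr hit False width 0.0209 t 13.99
 carry width 0.0207
 place hit True z [ 0.5283 -0.2324  0.034 ] F [-1.1  1.1  8.2]
 t 17.02
[-0.4 -0.8 -0.4]
```

View pics/t3.png

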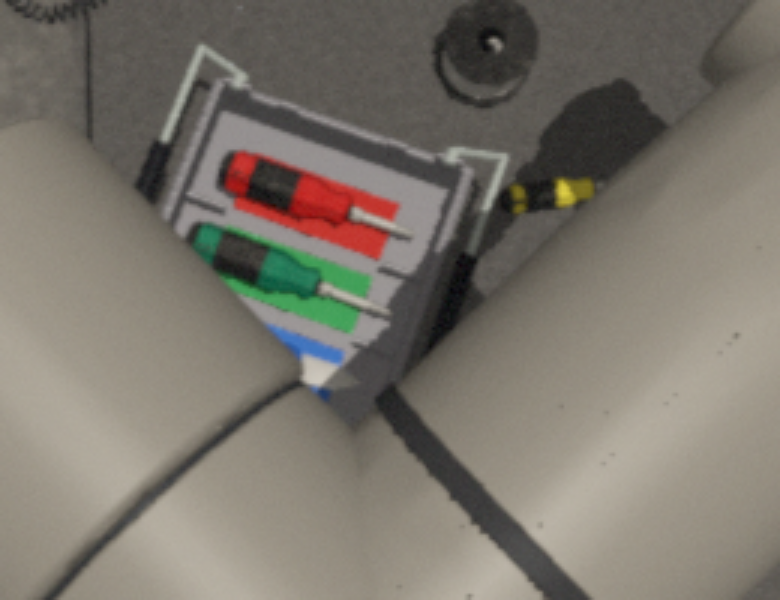

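Red and green lie in their own bays and the scraper blade shows at (320,370) over the blue pad. Now the left bail, with the wrist leaning inward away from the lamp.

```bash
cat > bail.py <<'E'
from lib import *
def bail(s,q0,tilt,deep=.014):
    Q=quat(-s*X,tilt); off=-deep*zdir(Q)
    at=lambda q,dz=0: tote(s*(.07+.034*np.cos(q)),0,.052+.034*np.sin(q)+dz)+off
    command_gripper(.045)
    r.reach(at(q0)-.07*zdir(Q),Q)
    print("hit",r.move_straight(at(q0),speed=.12,max_force=8))
    command_gripper(0.,20); w=r.read_state()["grip_width"]; print("bar width",round(w,4))
    if w<.008: return False
    for q in np.linspace(q0,np.pi,9)[1:]: r.move_straight(at(q),speed=.12)
    print("press",r.move_straight(at(np.pi,-.002),speed=.03,max_force=10),"F",r.read_state()["contact_force"].round(1),r.read_state()["eef_pos"].round(4),at(np.pi).round(4))
    command_gripper(w+.02)
    r.move_straight(at(np.pi)-.09*zdir(Q),speed=.2); print("t",round(r.read_state()["time_s"],2))
    return True
E
python3 - <<'E'
from bail import *
r.reach(tote(-.03,0,.25),quat(-X,.5))
print(bail(1,.73,.5), r.read_state()["contact_force"].round(1))
im,_=optics.get_image("wrist"); im2,_=optics.get_image("side")
cv2.imwrite("pics/b1.png",np.hstack([cv2.resize(im,(400,300)),cv2.resize(im2[150:330,220:460],(400,300))])[:,:,::-1])
E
```

```text
hit False
bar width 0.0107
press False F [-1.8 -0.8 17.4] [ 0.5847 -0.2404  0.0652] [ 0.5839 -0.24    0.0643]
t 24.92
True [-0.1 -0.3 -1.3]
```

View pics/b1.png

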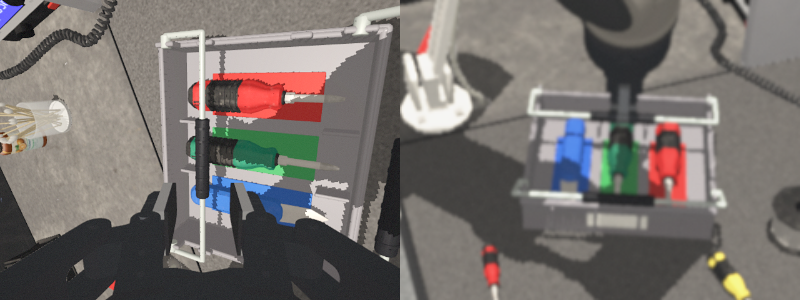

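The left bail is over the mouth: its bar is at wrist-view (202,160), and it met the end stop at 17 N. All three tools lie on their own pads. Now the right bail.

Run:
```python
from bail import *
Q=quat(X,0.); a=r.solve_ik(tote(-.1,0,.15),Q)
print(np.round(a,2))
r.reach(tote(-.06,0,.25),Q)
print(bail(-1,.51,0.), r.read_state()["contact_force"].round(1))
r.reach([.45,-.48,.33],quat([X[1],-X[0],0]))
im,_=optics.get_image("wrist"); im2,d2=optics.get_image("side"); im3,d=optics.get_image("top"); np.savez("end.npz",d=d,d2=d2)
cv2.imwrite("pics/b2.png",np.hstack([cv2.resize(im3[110:310,240:500],(400,300)),cv2.resize(im2[150:330,220:460],(400,300))])[:,:,::-1])
for n,dd in(("top",d),("side",d2)):
    P=cloud(n,dd).reshape(-1,3)-np.r_[C0,0]; L=np.c_[P@X,P@Y,P[:,2]]
    for s in(1,-1):
        q=L[(abs(L[:,1])<.03)&(abs(s*L[:,0]-.036)<.02)&(L[:,2]>.045)&(L[:,2]<.12)]; print(n,s,len(q),np.median(q,0).round(4) if len(q) else "")
```

```text
[-0.71  0.65  1.31 -0.    1.18 -1.89]
hit False
bar width 0.0109
press False F [5.3 0.7 2.1] [ 0.5592 -0.2999  0.064 ] [ 0.5587 -0.3002  0.066 ]
t 32.54
True [-0.2  1.1 -0.4]
top 1 211 [ 0.0351 -0.0002  0.0566]
top -1 215 [-0.0366  0.0005  0.058 ]
side 1 163 [ 0.0338 -0.007   0.0577]
side -1 252 [-0.0382 -0.0005  0.0594]
```

View pics/b2.png

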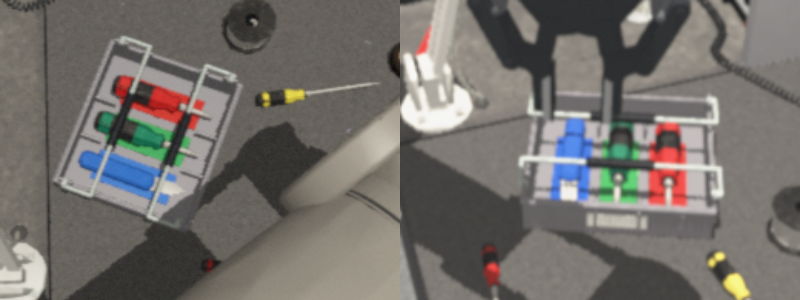

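Both bars lie in over the mouth, but the right one reads about 1.5 mm high and met little resistance. I'll press it, then the left one, down from above with closed fingers.

Run:
```python
from lib import *
Q=quat(X,0.); command_gripper(0.)
for s in(-1,1):
    r.reach(tote(s*.036,0,.115),Q)
    h=r.move_straight(tote(s*.036,0,.078),speed=.03,max_force=15); st=r.read_state()
    print(s,h,st["eef_pos"][2].round(4),st["contact_force"].round(1),round(st["time_s"],1))
    r.move_straight(tote(s*.036,0,.13),speed=.15)
r.reach([.38,-.50,.35],quat([X[1],-X[0],0]))
im2,d2=optics.get_image("side"); im3,d=optics.get_image("top")
cv2.imwrite("pics/b3.png",np.hstack([cv2.resize(im3[110:310,240:500],(400,300)),cv2.resize(im2[150:330,220:460],(400,300))])[:,:,::-1])
for n,dd in(("top",d),("side",d2)):
    P=cloud(n,dd).reshape(-1,3)-np.r_[C0,0]; L=np.c_[P@X,P@Y,P[:,2]]
    for s in(1,-1):
        q=L[(abs(L[:,1])<.03)&(abs(s*L[:,0]-.036)<.02)&(L[:,2]>.045)&(L[:,2]<.12)]; print(n,s,len(q),np.median(q,0).round(4) if len(q) else "")
print(r.read_state()["time_s"])
```

```text
-1 True 0.0829 [-1.2  0.5  7.9] 36.4
1 True 0.0829 [-2.3  1.2  7.2] 38.2
top 1 212 [ 0.0349 -0.0001  0.0568]
top -1 215 [-0.0367  0.0004  0.0567]
side 1 219 [0.0344 0.0001 0.058 ]
side -1 247 [-0.0382 -0.0005  0.0583]
40.3167
```

View pics/b3.png

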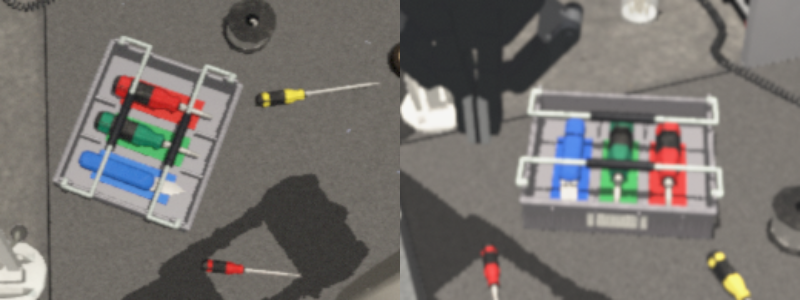

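Both bars now stop at the same height (fingers met them at TCP z 82.9 mm). The three tools are in their own bays, and both slim drivers are where they started.

```bash
python3 -c "
from workcell import r
print(r.finish_job())"
```

```text
the job is handed in; nothing more can be done
None
```

The job is handed in: the red driver, green driver and blue scraper each lie in their matching bay, both bails are down on their saddles, and the slim drivers were left untouched (about 40 s of the 93 s used).

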